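# Set out the mixing station on the laboratory bench

### The arm

A 6-joint arm with a two-finger parallel gripper is mounted at the origin on the work surface. World frame = base frame: x ahead of the robot, y to its left, z up, the work surface at z = 0. Lengths are in mm, angles in rad, forces in N, time in s.
With the tool pointing down it reaches from about 350 to 875 mm from the base axis. Payload 4.2 kg.
Tool frame: the origin (TCP) lies at the very end of the fingers, on their centre line; the grasp point (between the pads) lies 19 mm behind it; z points along the fingers, y is the direction in which the jaws open and shut (so a half turn about z gives the same grasp; the last joint's range is limited). The gripper opens to 87 mm and grips with 3 to 60 N. Pads are 19 mm wide; open, the fingers measure 117 mm over their backs; the gripper's body (75 mm by 190 mm) begins 51 mm behind the grasp point.
Start: joints at [-1.054, 0.385, 0.008, 0, -1.194, -0.259], TCP at [159.363, -604.32, 222.55] pointing down, gripper open.
Joint ranges: [-3.14, 3.14], [-1.21, 2.06], [-1.07, 1.41], [-3.16, 2.05], [-2.99, -0.16], [-3.1, 3.1]. Speed limits (rad/s): [2.79, 2.79, 3.14, 3.14, 3.14, 3.14].

### API

Orientations are given as a unit quaternion [x, y, z, w].
In Python, from station import bot gives the robot as it stands.
- The arm moves only by the tool servo_tool, never from a script. Its argument "steps" is a list of rows, each an object with "translation": the shift along the tool's x, y, z in units of 50 mm (1.0 is 50 mm), a list of three; "turn": the turn about the tool's z in units of 6 degrees (1.0 is 6 degrees); "gripper": the opening in per cent of the stroke, from 0 (shut) to 100 (fully open). In form: [{"translation": [x, y, z], "turn": turn, "gripper": gripper}, ...]. A call has 1 to 5 rows; each row is the pose to reach, as a shift and turn from the pose commanded when the call began, along the tool's axes at that moment; what a row does not reach only later rows make up. A row lasts 1/10 s, in which the tool goes at most 50 mm and 8.59 degrees, less where a joint would pass 70% of its speed; a pose out of reach is approached as far as the arm can. A call with a gripper value outside its range is refused whole. The fingers move at their own pace and stop on an object; "force" is the grip in N (left out, the last holds). Time passes only in rows, so rows that repeat a pose let the fingers close. It gives the time, the measured TCP pose, the force and the opening at its end, in the units of the state.
- bot.read_state(): the state, without advancing time (a new reading comes with each control period).
- bot.read_camera(name): name is "scene" or "top" or "wrist"; returns the picture (420x560x3 uint8, blue, green, red); there is no depth.
- bot.camera_info(name): a dict with "fovy" (degrees; the focal length in pixels is half the picture's height over the tangent of half this angle, whatever the lens; pixels are square), "cx", "cy" (the principal point, pixels), "R" (3x3) and "t" (3): a world point X has camera coordinates R X + t. Camera axes: x right, y down, z forward; pixel columns grow to the right and rows downward; lengths in mm; the calibration is good to about 2 mm. A picture is of the moment at which its call begins: read the wrist's pose just before it. camera_info takes no time and is no camera call; for the wrist camera it gives the pose at the moment of the call.
- bot.finish_job(): hands the job in, once; it reports no verdict.
The state is a dict: "clock": time; "qpos": joint angles; "dq": joint speeds; "tau": joint torques, N m; "eef_pos": TCP position; "orientation": TCP orientation; "wrist_force": force on the tool from outside, world axes, zero at the start; "wrist_torque": the same for the moment, N m; "opening": opening from 0.0 (shut) to 1.0 (fully open).
Only numpy, scipy, OpenCV 4.12 (cv2) and the standard library are available. Lean on these libraries where they do the work, as an engineer would, in place of code of your own. Each camera call takes 0.05 s, during which the arm holds its last target.

### The job

Set out the mixing station: stand the white beaker upright in the middle of the stirrer's round plate, and lay the knobbed cover on the beaker, knob up, so that its mouth is fully covered. To the left of the tube rack (left as the robot sees it), on the rack's own long centre line carried on, stand the slim bottle and the squat jar upright on the bench so that the bottle is between the rack and the jar, with a gap of about 25 mm from rack to bottle and from bottle to jar. Leave the wash bottle, the stock bottle and the pipette-tip box where they are.

Things in the scene. Friction and masses are not known exactly. Their poses are not given: they have to be found in the camera images.
- beaker: White plastic beaker, loose, open at the top, empty: straight round wall 54 mm outer diameter, 72 mm tall, wall 3 mm. Origin: centre of its underside; z up along its axis. 40 to 85 g. Grip it across the outside.
- cover: Loose flat grey round cover, 72 mm diameter, 5 mm thick, with an upright black cylindrical knob in the middle, 16 mm diameter, from 5 to 32 mm above the underside. Flat below, no lip. Origin: centre of its underside; z up along the knob. Starts lying on the bench, knob up. 40 to 85 g.
- jar: Squat closed amber jar with a white cap, loose: body 60 mm diameter up to 46 mm, cap 54 mm diameter from 50 to 65 mm (total height 65 mm). Origin: centre of its underside; z up. 110 to 225 g.
- bottle: Slim closed pale-glass sample bottle with a black cap, loose: body 40 mm diameter up to 72 mm, sloping shoulder to 82 mm, cap 27 mm diameter from 82 to 100 mm (total height 100 mm). Origin: centre of its underside; z up. 80 to 170 g.
- stirrer_plate (a point): Centre of the top face of the stirrer's round steel plate, 104 mm diameter, 50 mm above the bench. The stirrer is fixed: a white housing 110 mm deep and 120 mm wide, 38 mm tall, under the plate, with a black knob that stands out 10 mm from its front (towards the robot). x points to the stirrer's back, y to its left, z up.
- rack: Fixed white test-tube rack with some capped tubes: 110 mm long, 60 mm deep, 68 mm tall, tube caps up to 90 mm. Origin: centre of its underside, on the bench. y runs along its length towards its left end as the robot sees it (the end face is at y = +55 mm), x towards its back, z up. It may be turned a little, up to 0.2 rad. It may stand to the left or the right of the stirrer.
- wash_bottle: Bystander: white wash bottle with a blue cap and a thin bent spout, loose, 60 mm diameter, 139 mm tall with the spout, which reaches 45 mm out along its x. Origin: centre of its underside. Leave it.
- stock_bottle: Bystander: stout amber bottle with a plain paper band and a black cap, loose, 76 mm diameter, 117 mm tall. Origin: centre of its underside. Leave it.
- tip_box: Bystander: blue box of pipette tips, loose, 85 mm along x, 120 mm along y, 51 mm tall. Origin: centre of its underside. Leave it.
Things that resemble listed ones, but are neither listed nor needed, are in the scene too. Of the things shaped like the cover, the grey one is meant.

How it is judged (in metres and radians):
At the end, for the whole second after the job is handed in: Beaker on the plate within 15 mm of centre; cover flat on it, knob up, within 12 mm; left of the rack, bottle then jar, gaps rack-bottle and bottle-jar 10 to 40 mm, both within 15 mm of the rack's centre line; all upright, released, at rest (horizontal distance between beaker and stirrer_plate below 0.015 m and height (world z) of beaker between 0.046 and 0.055 m and horizontal distance between cover and beaker below 0.012 m and z of cover in the frame of beaker between 0.068 and 0.077 m and y of bottle in the frame of rack between 0.085 and 0.115 m and x of bottle in the frame of rack between -0.015 and 0.015 m and horizontal distance between jar and bottle between 0.06 and 0.09 m and y of jar in the frame of rack above 0.135 m and x of jar in the frame of rack between -0.015 and 0.015 m and height (world z) of each of bottle, jar below 0.006 m and angle between each of beaker, cover, bottle, jar's own z axis and vertical below 0.1 rad and linear speed of each of beaker, cover, bottle, jar below 0.02 m/s); the robot touches nothing.
It fails at once if the wash bottle is shifted by more than 30 mm or tipped (distance of wash_bottle from where it was at the start of the episode above 0.03 m or angle between wash_bottle's own z axis and vertical above 0.35 rad).
It fails at once if the stock bottle is shifted by more than 30 mm or tipped (distance of stock_bottle from where it was at the start of the episode above 0.03 m or angle between stock_bottle's own z axis and vertical above 0.35 rad).
It fails at once if the tip box is shifted by more than 30 mm or tipped (distance of tip_box from where it was at the start of the episode above 0.03 m or angle between tip_box's own z axis and vertical above 0.35 rad).
It also fails if it takes over 112 s, if anything falls off the work surface, if the arm or the gripper's body presses on something with over 40 N, if the wrist force passes 120 N, or if a joint passes its speed limit or range.

## Working session

There is one attempt and no reset: what is moved stays moved. The work goes in short steps, Python scripts to look and compute and a tool call to move; the robot and the scene stay as the last step left them, time stands still between calls to the robot, and variables do not carry over. Pictures are saved under pics/ and viewed, and the job is handed in when it is done.

Besides the shell and the picture viewer there is one more tool, called after "Emit:" by a JSON object that holds its "api" and its "payload", one argument or row to a line. servo_tool: Moves the arm, as the interface text tells. Its arguments: {"type":"object","properties":{"steps":{"type":"array"},"force":{"type":"number"}},"required":["steps"]}

```bash
mkdir -p pics; ls
python3 - <<'E'
from station import bot
import cv2,json
s=bot.read_state();print(s)
for n in("scene","top","wrist"):
    i=bot.camera_info(n);print(n,i)
    cv2.imwrite(f"pics/{n}0.png",bot.read_camera(n))
E
```

```text
pics
{'clock': 0.0, 'qpos': array([-1.05437647e+00,  3.85517771e-01,  6.63112748e-03, -4.98106706e-04,
       -1.19401507e+00, -2.58593573e-01]), 'dq': array([ 2.20755659e-04,  6.09404429e-04, -6.50579298e-05,  1.98217239e-03,
        2.06660046e-03,  1.86220136e-03]), 'tau': array([-3.28072792e-04, -3.90661061e+01,  1.87402904e+01,  4.21990603e+00,
        1.10300398e-02, -1.86458001e-04]), 'eef_pos': array([ 159.21916959, -603.75035273,  221.4852338 ]), 'orientation': array([-1.28465187e-01,  9.91713433e-01,  1.06211672e-03, -1.83470933e-04]), 'wrist_force': array([-0.67599326, -0.07283001, -0.00910585]), 'wrist_torque': array([-0.01467104, -0.04986659,  0.02711689]), 'opening': 0.9962960329940588}
scene {'fovy': 56.341551163772195, 'cx': 286.0637196154063, 'cy': 202.95606736894638, 'R': array([[-0.32503991,  0.94566569,  0.00809036],
       [ 0.58031852,  0.20620466, -0.78785154],
       [-0.74671245, -0.25138821, -0.61581206]]), 't': array([ 234.37150943, -258.68043443, 1267.57047785])}
top {'fovy': 56.139919501074694, 'cx': 277.7984739021504, 'cy': 210.12050982256423, 'R': array([[-0.00215592, -0.99954057, -0.03023233],
       [-0.99875059,  0.00366164, -0.04983819],
       [ 0.049926  ,  0.03008711, -0.99829963]]), 't': array([ -50.26148331,  555.83573442, 1109.03861889])}
wrist {'fovy': 61.67258864940429, 'cx': 276.95766095962296, 'cy': 210.34026021438083, 'R': array([[-0.25409409,  0.9671782 ,  0.00158933],
       [ 0.93626355,  0.24555947,  0.25121924],
       [ 0.24258349,  0.06532136, -0.96792891]]), 't': array([623.20740931, -32.00865184, 388.60113253])}
```

View pics/top0.png

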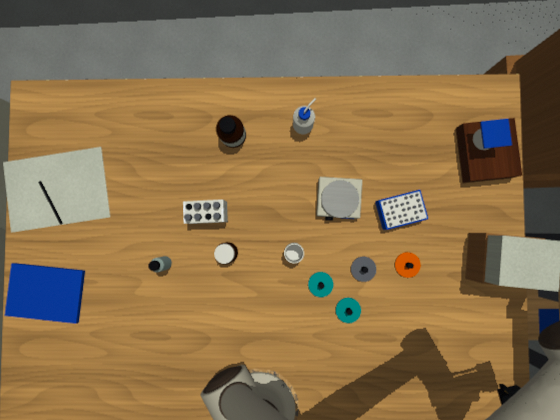

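View pics/scene0.png

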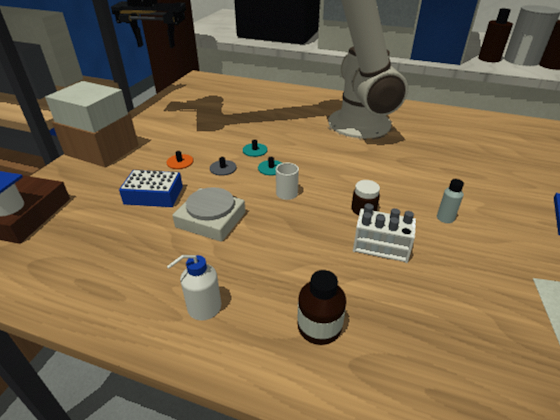

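View pics/wrist0.png

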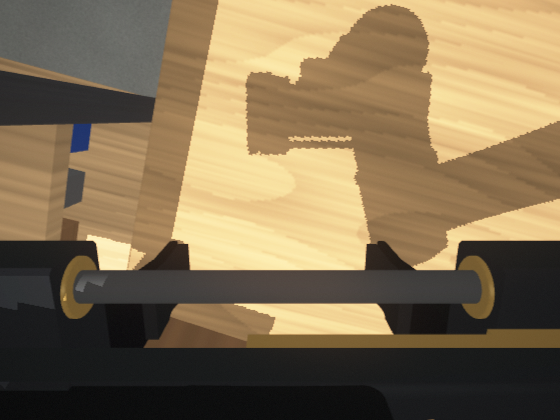

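Run:
```python
import cv2
a=cv2.imread('pics/top0.png')
cv2.imwrite('pics/topA.png',cv2.resize(a[170:330,140:300],(800,800)[:2],interpolation=cv2.INTER_CUBIC)[:600+200][:, :][:600])
cv2.imwrite('pics/topB.png',cv2.resize(a[165:325,275:435],(600,600),interpolation=cv2.INTER_CUBIC))
b=cv2.imread('pics/scene0.png')
cv2.imwrite('pics/scA.png',cv2.resize(b[130:270,110:310],(800,560),interpolation=cv2.INTER_CUBIC))
cv2.imwrite('pics/scB.png',cv2.resize(b[150:270,310:480],(800,565),interpolation=cv2.INTER_CUBIC))
```

```text
(no output)
```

View pics/topA.png

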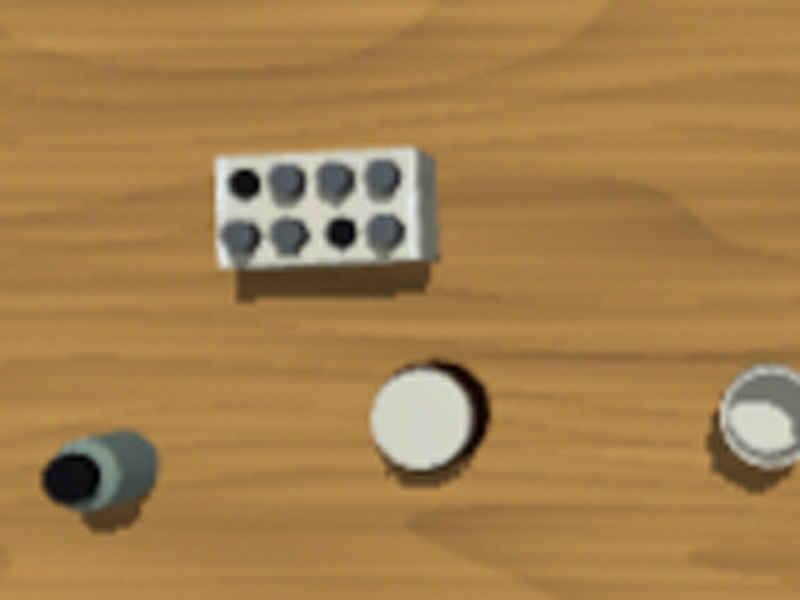

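View pics/topB.png

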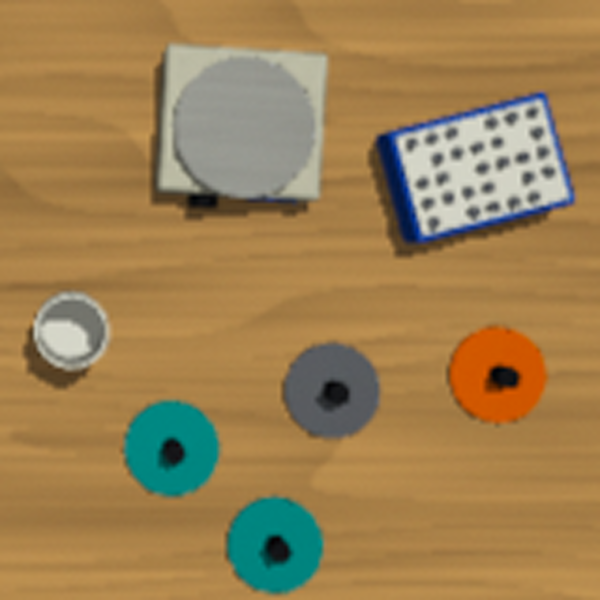

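View pics/scA.png

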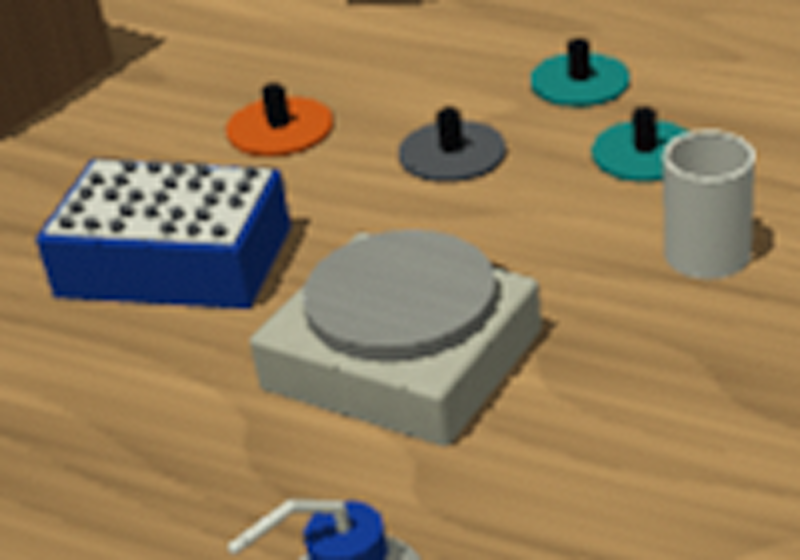

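View pics/scB.png

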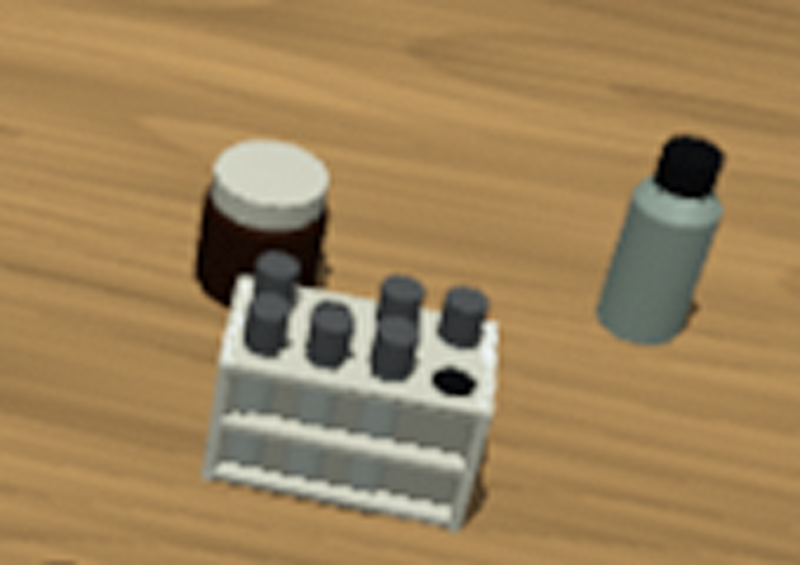

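```bash
cat > h.py <<'E'
import numpy as np
from station import bot
def pix2w(n,u,v,z,info=None):
    i=info or bot.camera_info(n); f=210/np.tan(np.radians(i['fovy'])/2)
    R=np.array(i['R']);t=np.array(i['t'])
    d=R.T@np.array([(u-i['cx'])/f,(v-i['cy'])/f,1]); c=-R.T@t
    return c+d*(z-c[2])/d[2]
def w2pix(n,X,info=None):
    i=info or bot.camera_info(n); f=210/np.tan(np.radians(i['fovy'])/2)
    p=np.array(i['R'])@np.array(X,float)+i['t']; return np.array([i['cx']+f*p[0]/p[2],i['cy']+f*p[1]/p[2]])
E
python3 - <<'E'
from h import *
np.set_printoptions(precision=1,suppress=True)
A=lambda x,y,s=5,o=(140,170):((x+.5)/s-.5+o[0],(y+.5)/s-.5+o[1])
B=lambda x,y:A(x,y,3.75,(275,165))
S=lambda x,y:A(x,y,4,(110,130))
T=lambda x,y:((x+.5)/(800/170)-.5+310,(y+.5)/(565/120)-.5+150)
def p(n,t,s,z): print(n,pix2w('top',*t,z)[:2],pix2w('scene',*s,z)[:2] if s else '')
p('bottle',A(71,480),T(693,155),100)
p('jar',A(422,418),T(271,175),65)
p('beaker',B(71,331),S(709,156),72)
p('cover',B(331,391),S(453,149),5)
p('plate',B(245,127),S(400,287),50)
c=[A(216,157),A(418,149),A(424,262),A(219,268)]
sc=[T(488,405),T(226,360),T(243,278),T(496,325)]
cs=[pix2w('top',*q,68)[:2] for q in c]; ss=[pix2w('scene',*q,68)[:2] for q in sc]
for a,b in zip(cs,ss):print(a,b)
for k in(cs,ss):
  print(np.mean(k,0),[np.linalg.norm(k[i]-k[(i+1)%4]) for i in range(4)])
  d=(k[0]+k[3]-k[1]-k[2]); print('yaw',np.arctan2(-d[0],d[1]))
for n,q in(('wash',(304,118)),('stock',(230,128)),('tip',(402,210))):print(n,pix2w('top',*q,50))
p('teal1',B(171,448),None,5);p('teal2',B(275,545),None,5);p('orange',B(497,375),None,5)
E
```

```text
bottle [406.2 272.7] [409.2 274.9]
jar [436.6  92.9] [438.2  94. ]
beaker [437.7 -95.7] [438.7 -95.6]
cover [ 388.6 -292.3] [ 390.4 -292. ]
plate [ 585.2 -223.9] [ 586.8 -222.7]
[578.9 206.2] [572.6 204.6]
[582.7  95.3] [580.7  99.2]
[521.2  91.7] [524.2  96. ]
[518.2 203.9] [519.9 203.7]
[550.2 149.3] [np.float64(110.97880702252712), np.float64(61.68423702053326), np.float64(112.26795345455865), np.float64(60.69694483649873)]
yaw 0.030672835744905327
[549.3 150.9] [np.float64(105.68679218656546), np.float64(56.58005479689714), np.float64(107.76080218998824), np.float64(52.707076402894515)]
yaw 0.058672924681996516
wash [ 810.2 -126.5   50. ]
stock [784.2  80.2  50. ]
tip [ 552.9 -392.2   50. ]
teal1 [ 345.7 -171.5] 
teal2 [ 273.5 -248.9] 
orange [ 400.7 -416.6]
```

```bash
cat >> h.py <<'E'
from scipy.spatial.transform import Rotation as Ro
def go(x,y,z,yaw=None):
    s=bot.read_state();R=Ro.from_quat(s['orientation']).as_matrix();p=s['eef_pos']
    ya=np.arctan2(R[1,1],R[0,1])
    d=R.T@(np.array([x,y,z])-p)/50
    print('t',round(s['clock'],2),'pos',p.round(1),'yaw',round(ya,3),'open',round(float(s['opening']),3),'F',s['wrist_force'].round(1),'tilt',R[:,2].round(4),'q',s['qpos'].round(2))
    print('shift',d.round(3),'turn', None if yaw is None else round(-np.degrees((yaw-ya+np.pi)%(2*np.pi)-np.pi)/6,2))
E
python3 -c "
from h import *
go(438,-95.6,150)"
```

```text
t 0.15 pos [ 159.3 -603.9  221.7] yaw 1.828 open 1.003 F [ 0.3  1.2 -0.3] tilt [-5.0e-04  1.5e-03 -1.0e+00] q [-1.05  0.39  0.01 -0.   -1.19 -0.26]
shift [-7.982  8.408  1.448] turn None
```

Emit:
{"api": "servo_tool", "payload": {
  "steps": [
    {"translation": [-0.6, 0.65, 0], "turn": 0, "gripper": 100},
    {"translation": [-1.2, 1.3, 0], "turn": 0, "gripper": 100},
    {"translation": [-1.8, 1.95, 0], "turn": 0, "gripper": 100},
    {"translation": [-2.5, 2.6, 0], "turn": 0, "gripper": 100},
    {"translation": [-3.2, 3.3, 0], "turn": 0, "gripper": 100}
  ],
  "force": 15
}}

```text
clock: 0.65
eef_pos: [272.4, -402.5, 222.3]
orientation: [-0.128, 0.992, 0.0, -0.0]
wrist_force: [1.5, -0.1, -0.5]
opening: 1.0
```

Emit:
{"api": "servo_tool", "payload": {
  "steps": [
    {"translation": [-0.7, 0.7, 0], "turn": 0, "gripper": 100},
    {"translation": [-1.4, 1.4, 0], "turn": 0, "gripper": 100},
    {"translation": [-2.1, 2.1, 0], "turn": 0, "gripper": 100},
    {"translation": [-2.8, 2.8, 0], "turn": 0, "gripper": 100},
    {"translation": [-3.5, 3.5, 0], "turn": 0, "gripper": 100}
  ]
}}

```text
clock: 1.15
eef_pos: [397.0, -188.2, 222.7]
orientation: [-0.129, 0.992, -0.0, 0.0]
wrist_force: [0.8, -0.1, 0.8]
opening: 1.004
```

```bash
python3 -c "
from h import *
go(438,-95.6,120)"
```

```text
t 1.15 pos [ 397.  -188.2  222.7] yaw 1.829 open 1.004 F [ 0.8 -0.1  0.8] tilt [ 6.e-04  0.e+00 -1.e+00] q [-0.07  0.06 -0.42 -0.   -1.09 -1.24]
shift [-1.263  1.582  2.055] turn None
```

Emit:
{"api": "servo_tool", "payload": {
  "steps": [
    {"translation": [-0.5, 0.6, 0.3], "turn": 0, "gripper": 100},
    {"translation": [-0.9, 1.2, 0.9], "turn": 0, "gripper": 100},
    {"translation": [-1.28, 1.62, 1.7], "turn": 0, "gripper": 100},
    {"translation": [-1.28, 1.62, 2.2], "turn": 0, "gripper": 100},
    {"translation": [-1.28, 1.62, 2.2], "turn": 0, "gripper": 100}
  ]
}}

```text
clock: 1.65
eef_pos: [435.1, -94.9, 109.3]
orientation: [-0.129, 0.992, 0.0, -0.004]
wrist_force: [0.6, 0.3, -0.1]
opening: 1.004
```

Run:
```python
from h import *
import cv2
go(438,-95.6,22)
i=bot.camera_info('wrist');im=bot.read_camera('wrist')
p=w2pix('wrist',[438,-95.6,72],i);print(p)
cv2.drawMarker(im,(int(p[0]),int(p[1])),(0,0,255))
cv2.imwrite('pics/w1.png',im)
```

```text
t 1.65 pos [435.1 -94.9 109.3] yaw 1.83 open 1.004 F [ 0.6  0.3 -0.1] tilt [-8.9e-03 -5.0e-04 -1.0e+00] q [ 0.15  0.21 -0.57 -0.   -0.8  -1.46]
shift [-0.068 -0.031  1.746] turn None
[273.03432364 240.35927809]
```

View pics/w1.png

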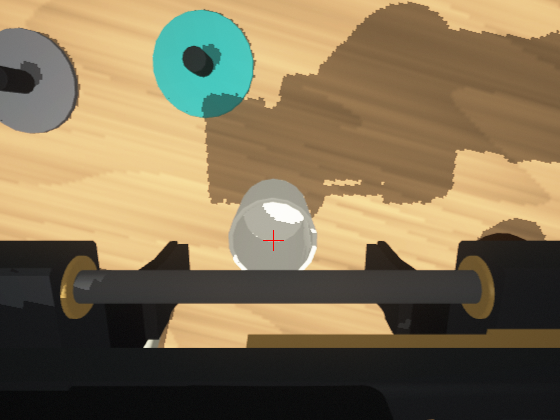

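The wrist picture shows the beaker's mouth centred at about (273,240), exactly where predicted and between the fingers. I'll descend and grip.

Emit:
{"api": "servo_tool", "payload": {
  "steps": [
    {"translation": [0, 0, 0.6], "turn": 0, "gripper": 100},
    {"translation": [0, 0, 1.2], "turn": 0, "gripper": 100},
    {"translation": [0, 0, 1.75], "turn": 0, "gripper": 100},
    {"translation": [0, 0, 1.75], "turn": 0, "gripper": 70},
    {"translation": [0, 0, 1.75], "turn": 0, "gripper": 40}
  ]
}}

```text
clock: 2.2
eef_pos: [439.0, -95.9, 26.5]
orientation: [-0.128, 0.992, -0.0, 0.001]
wrist_force: [-0.5, -0.4, -0.0]
opening: 0.896
```

Emit:
{"api": "servo_tool", "payload": {
  "steps": [
    {"translation": [0, 0, 0], "turn": 0, "gripper": 40},
    {"translation": [0, 0, 0], "turn": 0, "gripper": 40},
    {"translation": [0, 0, 0], "turn": 0, "gripper": 40},
    {"translation": [0, 0, 0], "turn": 0, "gripper": 40},
    {"translation": [0, 0, 0], "turn": 0, "gripper": 40}
  ]
}}

```text
clock: 2.7
eef_pos: [438.7, -95.5, 26.2]
orientation: [-0.129, 0.992, -0.0, 0.001]
wrist_force: [-0.6, 0.3, 7.4]
opening: 0.626
```

```bash
python3 -c "
from h import *
go(586,-223.3,120)"
```

```text
t 2.7 pos [438.7 -95.5  26.2] yaw 1.829 open 0.626 F [-0.6  0.3  7.4] tilt [ 2.1e-03 -1.0e-04 -1.0e+00] q [ 0.15  0.35 -0.66  0.   -0.56 -1.46]
shift [-2.199 -3.225 -1.869] turn None
```

Emit:
{"api": "servo_tool", "payload": {
  "steps": [
    {"translation": [0, 0, -0.5], "turn": 0, "gripper": 40},
    {"translation": [0, 0, -1.2], "turn": 0, "gripper": 40},
    {"translation": [-0.3, -0.4, -1.8], "turn": 0, "gripper": 40},
    {"translation": [-0.7, -1.0, -2.0], "turn": 0, "gripper": 40},
    {"translation": [-1.2, -1.7, -2.0], "turn": 0, "gripper": 40}
  ]
}}

```text
clock: 3.2
eef_pos: [519.2, -162.8, 128.1]
orientation: [-0.129, 0.992, -0.0, 0.003]
wrist_force: [1.0, 0.1, -0.7]
opening: 0.624
```

Emit:
{"api": "servo_tool", "payload": {
  "steps": [
    {"translation": [-0.4, -0.6, 0], "turn": 0, "gripper": 40},
    {"translation": [-0.8, -1.2, 0], "turn": 0, "gripper": 40},
    {"translation": [-1.0, -1.5, 0], "turn": 0, "gripper": 40},
    {"translation": [-1.0, -1.52, 0], "turn": 0, "gripper": 40},
    {"translation": [-1.0, -1.52, 0], "turn": 0, "gripper": 40}
  ]
}}

```text
clock: 3.7
eef_pos: [584.4, -223.0, 124.3]
orientation: [-0.128, 0.992, 0.0, -0.001]
wrist_force: [-0.7, -0.6, -0.1]
opening: 0.629
```

Run:
```python
from h import *
import cv2
go(586,-223.3,77)
for n in('scene','top'):
  im=bot.read_camera(n)
  cv2.imwrite(f'pics/{n}2.png',cv2.resize(im[130:270,110:310] if n=='scene' else im[165:265,275:415],None,fx=4,fy=4,interpolation=cv2.INTER_CUBIC))
```

```text
t 3.7 pos [ 584.4 -223.   124.3] yaw 1.828 open 0.629 F [-0.7 -0.6 -0.1] tilt [-1.8e-03  7.0e-04 -1.0e+00] q [-0.11  0.47 -0.12 -0.   -0.98 -1.21]
shift [-0.031 -0.015  0.947] turn None
```

View pics/scene2.png

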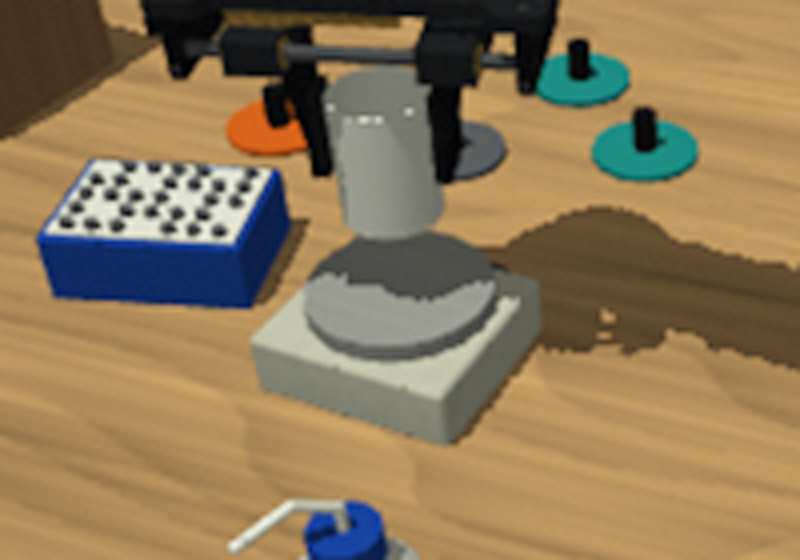

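The beaker hangs upright over the plate, with its foot at about (393,225) in the zoom. I'll lower it.

Emit:
{"api": "servo_tool", "payload": {
  "steps": [
    {"translation": [-0.03, 0, 0.4], "turn": 0, "gripper": 40},
    {"translation": [-0.03, 0, 0.75], "turn": 0, "gripper": 40},
    {"translation": [-0.03, 0, 0.88], "turn": 0, "gripper": 40},
    {"translation": [-0.03, 0, 0.93], "turn": 0, "gripper": 40},
    {"translation": [-0.03, 0, 0.96], "turn": 0, "gripper": 40}
  ]
}}

```text
clock: 4.3
eef_pos: [587.0, -222.5, 77.7]
orientation: [-0.129, 0.992, -0.0, 0.0]
wrist_force: [0.4, 0.5, -1.1]
opening: 0.627
```

```bash
python3 -c "
from h import *
go(586,-223.3,77)"
```

```text
t 4.3 pos [ 587.  -222.5   77.7] yaw 1.829 open 0.627 F [ 0.4  0.5 -1.1] tilt [ 1.e-03 -4.e-04 -1.e+00] q [-0.1   0.52 -0.17  0.   -0.88 -1.21]
shift [ 0.023 -0.01   0.015] turn None
```

Emit:
{"api": "servo_tool", "payload": {
  "steps": [
    {"translation": [0.02, 0, 0.03], "turn": 0, "gripper": 40},
    {"translation": [0.02, 0, 0.04], "turn": 0, "gripper": 40},
    {"translation": [0.02, 0, 0.04], "turn": 0, "gripper": 65},
    {"translation": [0.02, 0, 0.04], "turn": 0, "gripper": 80},
    {"translation": [0.02, 0, 0.04], "turn": 0, "gripper": 95}
  ]
}}

```text
clock: 4.8
eef_pos: [585.7, -223.1, 75.0]
orientation: [-0.128, 0.992, -0.0, 0.0]
wrist_force: [-0.2, -0.2, 0.3]
opening: 0.749
```

Emit:
{"api": "servo_tool", "payload": {
  "steps": [
    {"translation": [0, 0, 0], "turn": 0, "gripper": 100},
    {"translation": [0, 0, -0.5], "turn": 0, "gripper": 100},
    {"translation": [0, 0, -1.2], "turn": 0, "gripper": 100},
    {"translation": [0, 0, -2.0], "turn": 0, "gripper": 100},
    {"translation": [0, 0, -2.4], "turn": 0, "gripper": 100}
  ]
}}

```text
clock: 5.3
eef_pos: [587.2, -223.6, 199.1]
orientation: [-0.129, 0.992, -0.001, 0.003]
wrist_force: [0.3, 0.3, 0.1]
opening: 0.998
```

```bash
python3 -c "
from h import *
go(389.5,-292.2,100)"
```

```text
t 5.3 pos [ 587.2 -223.6  199.1] yaw 1.829 open 0.998 F [0.3 0.3 0.1] tilt [ 0.0056 -0.0018 -1.    ] q [-0.11  0.4  -0.02  0.   -1.14 -1.21]
shift [ 4.183 -0.31   1.962] turn None
```

Emit:
{"api": "servo_tool", "payload": {
  "steps": [
    {"translation": [0.8, 0, 0], "turn": 0, "gripper": 80},
    {"translation": [1.7, -0.1, 0], "turn": 0, "gripper": 60},
    {"translation": [2.6, -0.2, 0.5], "turn": 0, "gripper": 50},
    {"translation": [3.5, -0.3, 1.1], "turn": 0, "gripper": 50},
    {"translation": [4.18, -0.3, 1.8], "turn": 0, "gripper": 50}
  ]
}}

```text
clock: 5.8
eef_pos: [389.7, -290.8, 108.8]
orientation: [-0.128, 0.992, -0.001, 0.002]
wrist_force: [1.0, -0.7, -0.2]
opening: 0.633
```

Emit:
{"api": "servo_tool", "payload": {
  "steps": [
    {"translation": [0, 0, 0], "turn": 0, "gripper": 50},
    {"translation": [0, 0, 0], "turn": 0, "gripper": 50}
  ]
}}

```text
clock: 6.0
eef_pos: [389.9, -290.3, 108.0]
orientation: [-0.128, 0.992, 0.0, -0.001]
wrist_force: [1.0, -0.9, 0.3]
opening: 0.518
```

Run:
```python
from h import *
import cv2
go(389.5,-292.2,10)
i=bot.camera_info('wrist');im=bot.read_camera('wrist')
for X,c in(([389.5,-292.2,32],(0,0,255)),([389.5,-292.2,5],(0,255,0))):
  p=w2pix('wrist',X,i);print(p)
  cv2.drawMarker(im,(int(p[0]),int(p[1])),c)
cv2.imwrite('pics/w3.png',im)
```

```text
t 6.0 pos [ 389.9 -290.3  108. ] yaw 1.828 open 0.518 F [ 1.  -0.9  0.3] tilt [-1.2e-03 -1.0e-04 -1.0e+00] q [-0.3   0.27 -0.48  0.   -0.81 -1.01]
shift [ 0.015 -0.035  1.961] turn None
[273.21988431 216.86468563]
[273.58408328 207.531784  ]
```

View pics/w3.png

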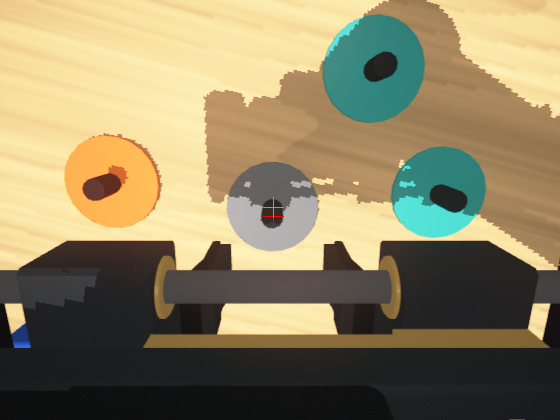

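The grey disc centre is at about (273,207), matching the prediction, and the knob top is at about (273,217). I'll descend.

Emit:
{"api": "servo_tool", "payload": {
  "steps": [
    {"translation": [0, -0.03, 0.7], "turn": 0, "gripper": 50},
    {"translation": [0, -0.03, 1.4], "turn": 0, "gripper": 50},
    {"translation": [0, -0.03, 1.8], "turn": 0, "gripper": 50},
    {"translation": [0, -0.03, 1.92], "turn": 0, "gripper": 50},
    {"translation": [0, -0.03, 1.92], "turn": 0, "gripper": 40}
  ]
}}

```text
clock: 6.55
eef_pos: [392.6, -291.5, 12.4]
orientation: [-0.129, 0.992, -0.0, 0.0]
wrist_force: [-0.0, 0.6, 0.1]
opening: 0.464
```

Emit:
{"api": "servo_tool", "payload": {
  "steps": [
    {"translation": [0, 0, 0], "turn": 0, "gripper": 20},
    {"translation": [0, 0, 0], "turn": 0, "gripper": 5},
    {"translation": [0, 0, 0], "turn": 0, "gripper": 5},
    {"translation": [0, 0, 0], "turn": 0, "gripper": 5},
    {"translation": [0, 0, 0], "turn": 0, "gripper": 5}
  ]
}}

```text
clock: 7.05
eef_pos: [391.9, -291.7, 13.3]
orientation: [-0.129, 0.992, -0.001, 0.001]
wrist_force: [-0.6, 0.1, 6.1]
opening: 0.181
```

Emit:
{"api": "servo_tool", "payload": {
  "steps": [
    {"translation": [0, 0, 0], "turn": 0, "gripper": 5},
    {"translation": [0, 0, 0], "turn": 0, "gripper": 5}
  ]
}}

```text
clock: 7.25
eef_pos: [392.0, -291.7, 13.3]
orientation: [-0.129, 0.992, -0.001, 0.001]
wrist_force: [-0.7, 0.1, 5.8]
opening: 0.181
```

```bash
python3 -c "
from h import *
go(586,-223,180)"
```

```text
t 7.25 pos [ 392.  -291.7   13.3] yaw 1.829 open 0.181 F [-0.7  0.1  5.8] tilt [ 2.e-03 -9.e-04 -1.e+00] q [-0.31  0.43 -0.58  0.   -0.57 -1.01]
shift [-4.109  0.332 -3.327] turn None
```

Emit:
{"api": "servo_tool", "payload": {
  "steps": [
    {"translation": [0, 0, -0.6], "turn": 0, "gripper": 5},
    {"translation": [0, 0, -1.4], "turn": 0, "gripper": 5},
    {"translation": [0, 0, -2.2], "turn": 0, "gripper": 5},
    {"translation": [-0.4, 0, -3.0], "turn": 0, "gripper": 5},
    {"translation": [-1.1, 0.1, -3.3], "turn": 0, "gripper": 5}
  ]
}}

```text
clock: 7.75
eef_pos: [443.7, -273.5, 181.9]
orientation: [-0.128, 0.992, -0.002, 0.003]
wrist_force: [0.1, -0.7, -0.9]
opening: 0.174
```

Emit:
{"api": "servo_tool", "payload": {
  "steps": [
    {"translation": [-0.8, 0.05, 0], "turn": 0, "gripper": 5},
    {"translation": [-1.6, 0.1, 0], "turn": 0, "gripper": 5},
    {"translation": [-2.4, 0.2, 0], "turn": 0, "gripper": 5},
    {"translation": [-2.9, 0.23, 0], "turn": 0, "gripper": 5},
    {"translation": [-3.0, 0.23, 0], "turn": 0, "gripper": 5}
  ]
}}

```text
clock: 8.25
eef_pos: [587.0, -221.9, 176.0]
orientation: [-0.129, 0.992, 0.0, -0.0]
wrist_force: [-0.4, -0.6, -1.1]
opening: 0.176
```

Emit:
{"api": "servo_tool", "payload": {
  "steps": [
    {"translation": [0, 0, 0], "turn": 0, "gripper": 5},
    {"translation": [0, 0, 0], "turn": 0, "gripper": 5}
  ]
}}

```text
clock: 8.45
eef_pos: [583.8, -223.3, 176.9]
orientation: [-0.128, 0.992, 0.0, -0.001]
wrist_force: [0.0, 0.1, -0.8]
opening: 0.178
```

Run:
```python
from h import *
import cv2
go(587,-223,136)
for n in('scene','top'):
  im=bot.read_camera(n)
  cv2.imwrite(f'pics/{n}4.png',cv2.resize(im[130:270,110:310] if n=='scene' else im[145:285,275:415],None,fx=4,fy=4,interpolation=cv2.INTER_CUBIC))
```

```text
t 8.45 pos [ 583.8 -223.3  176.9] yaw 1.828 open 0.178 F [ 0.   0.1 -0.8] tilt [-1.6e-03  5.0e-04 -1.0e+00] q [-0.11  0.42 -0.06 -0.   -1.1  -1.21]
shift [-0.064 -0.011  0.818] turn None
```

View pics/scene4.png

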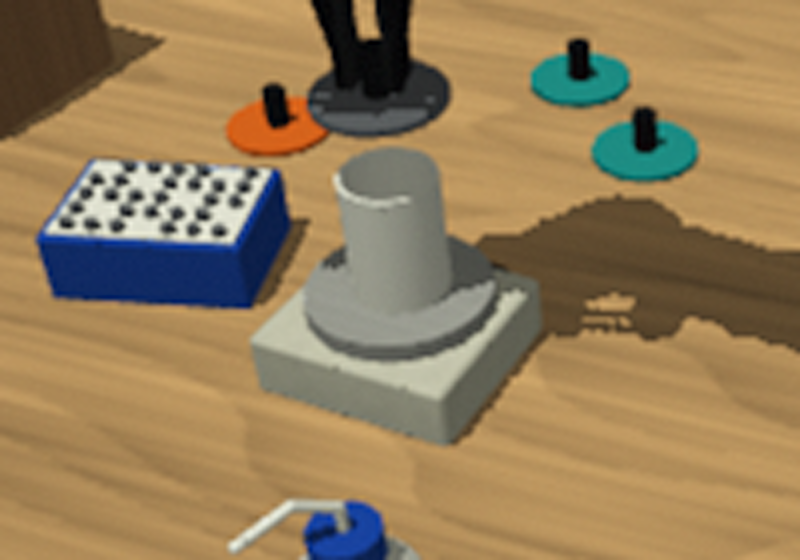

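Run:
```python
from h import *
S=lambda x,y:((x+.5)/4-.5+110,(y+.5)/4-.5+130)
print('rim',pix2w('scene',*S(388,177),122),'disc',pix2w('scene',*S(380,94),168.6), w2pix('scene',[586,-223,50]),S(400,289))
```

```text
rim [ 586.34431906 -220.89675126  122.        ] disc [ 581.52268532 -221.86392378  168.6       ] [209.68855497 201.12670308] (209.625, 201.875)
```

The scene picture puts the rim centre at about (388,177) and the held disc at about (380,94), so the cover needs about 5 mm more in x. I'll correct that and lower.

Emit:
{"api": "servo_tool", "payload": {
  "steps": [
    {"translation": [-0.08, 0, 0.2], "turn": 0, "gripper": 5},
    {"translation": [-0.08, 0, 0.5], "turn": 0, "gripper": 5},
    {"translation": [-0.08, 0, 0.7], "turn": 0, "gripper": 5},
    {"translation": [-0.08, 0, 0.77], "turn": 0, "gripper": 5},
    {"translation": [-0.08, 0, 0.8], "turn": 0, "gripper": 5}
  ]
}}

```text
clock: 9.05
eef_pos: [588.7, -222.2, 136.7]
orientation: [-0.128, 0.992, 0.0, -0.001]
wrist_force: [0.1, 0.3, -0.0]
opening: 0.18
```

```bash
python3 -c "
from h import *
go(588.5,-222,135.5)"
```

```text
t 9.05 pos [ 588.7 -222.2  136.7] yaw 1.828 open 0.18 F [ 0.1  0.3 -0. ] tilt [-0.001  0.    -1.   ] q [-0.1   0.46 -0.1   0.   -1.01 -1.21]
shift [0.002 0.005 0.024] turn None
```

Emit:
{"api": "servo_tool", "payload": {
  "steps": [
    {"translation": [0, 0, 0.02], "turn": 0, "gripper": 5},
    {"translation": [0, 0, 0.03], "turn": 0, "gripper": 5},
    {"translation": [0, 0, 0.03], "turn": 0, "gripper": 5},
    {"translation": [0, 0, 0.03], "turn": 0, "gripper": 20},
    {"translation": [0, 0, 0.03], "turn": 0, "gripper": 30}
  ]
}}

```text
clock: 9.55
eef_pos: [589.2, -222.2, 136.3]
orientation: [-0.129, 0.992, -0.0, 0.0]
wrist_force: [-0.1, -0.4, -0.0]
opening: 0.229
```

Emit:
{"api": "servo_tool", "payload": {
  "steps": [
    {"translation": [0, 0, 0], "turn": 0, "gripper": 45},
    {"translation": [0, 0, 0], "turn": 0, "gripper": 50},
    {"translation": [0, 0, -0.5], "turn": 0, "gripper": 60},
    {"translation": [0, 0, -1.0], "turn": 0, "gripper": 80},
    {"translation": [0, 0, -1.6], "turn": 0, "gripper": 100}
  ]
}}

```text
clock: 10.05
eef_pos: [588.4, -222.0, 215.9]
orientation: [-0.128, 0.992, 0.0, -0.001]
wrist_force: [0.6, -0.7, -0.3]
opening: 0.66
```

```bash
python3 -c "
from h import *
go(437.4,93.4,180)"
```

```text
t 10.05 pos [ 588.4 -222.   215.9] yaw 1.828 open 0.66 F [ 0.6 -0.7 -0.3] tilt [-2.e-03  4.e-04 -1.e+00] q [-0.1   0.4   0.01 -0.   -1.19 -1.21]
shift [1.312 6.869 0.727] turn None
```

Emit:
{"api": "servo_tool", "payload": {
  "steps": [
    {"translation": [0.1, 0.8, 0], "turn": 0, "gripper": 100},
    {"translation": [0.3, 1.7, 0], "turn": 0, "gripper": 100},
    {"translation": [0.5, 2.6, 0], "turn": 0, "gripper": 100},
    {"translation": [0.7, 3.5, 0], "turn": 0, "gripper": 100},
    {"translation": [0.9, 4.4, 0], "turn": 0, "gripper": 100}
  ]
}}

```text
clock: 10.55
eef_pos: [488.4, -19.6, 216.1]
orientation: [-0.128, 0.992, 0.0, 0.0]
wrist_force: [1.3, 1.3, 1.1]
opening: 0.989
```

Emit:
{"api": "servo_tool", "payload": {
  "steps": [
    {"translation": [0.2, 0.9, 0], "turn": 0, "gripper": 100},
    {"translation": [0.4, 1.7, 0.4], "turn": 0, "gripper": 100},
    {"translation": [0.41, 2.3, 1.0], "turn": 0, "gripper": 100},
    {"translation": [0.41, 2.47, 1.6], "turn": 0, "gripper": 100},
    {"translation": [0.41, 2.47, 2.2], "turn": 0, "gripper": 100}
  ]
}}

```text
clock: 11.05
eef_pos: [438.0, 95.0, 105.6]
orientation: [-0.13, 0.991, 0.0, 0.001]
wrist_force: [1.6, 0.1, -0.1]
opening: 0.998
```

Emit:
{"api": "servo_tool", "payload": {
  "steps": [
    {"translation": [0, 0, 0], "turn": 0, "gripper": 100},
    {"translation": [0, 0, 0], "turn": 0, "gripper": 100}
  ]
}}

```text
clock: 11.25
eef_pos: [438.5, 93.4, 106.4]
orientation: [-0.129, 0.992, -0.0, 0.0]
wrist_force: [1.5, -1.2, 0.1]
opening: 1.003
```

Run:
```python
from h import *
import cv2
go(437.4,93.4,10)
i=bot.camera_info('wrist');im=bot.read_camera('wrist')
p=w2pix('wrist',[437.4,93.4,65],i);print(p)
cv2.drawMarker(im,(int(p[0]),int(p[1])),(0,0,255))
cv2.imwrite('pics/w5.png',im)
for n in('scene','top'):
  im=bot.read_camera(n)
  cv2.imwrite(f'pics/{n}5.png',cv2.resize(im[130:270,110:310] if n=='scene' else im[145:285,275:415],None,fx=4,fy=4,interpolation=cv2.INTER_CUBIC))
```

```text
t 11.25 pos [438.5  93.4 106.4] yaw 1.829 open 1.003 F [ 1.5 -1.2  0.1] tilt [ 2.e-04 -6.e-04 -1.e+00] q [ 0.57  0.22 -0.57  0.   -0.78 -1.89]
shift [0.021 0.007 1.927] turn None
[276.0564831  231.88804191]
```

View pics/w5.png

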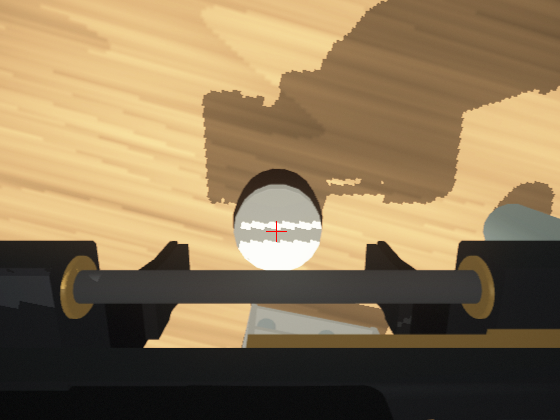

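View pics/scene5.png

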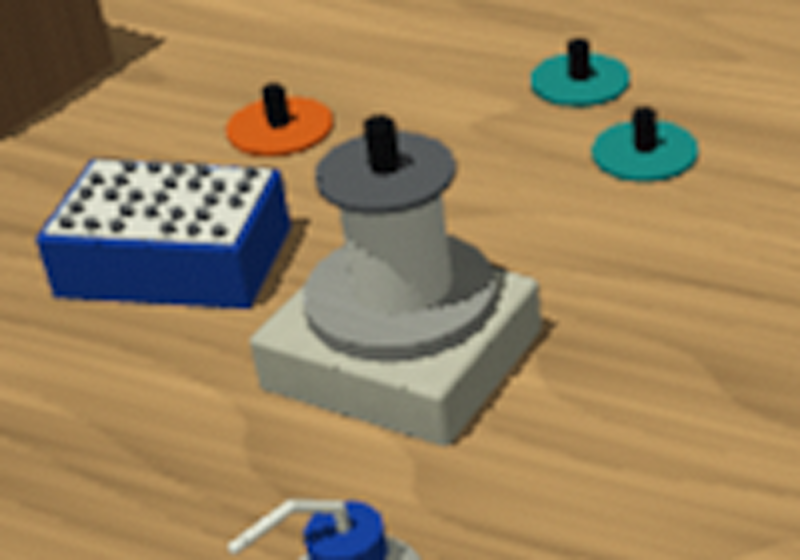

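View pics/top5.png

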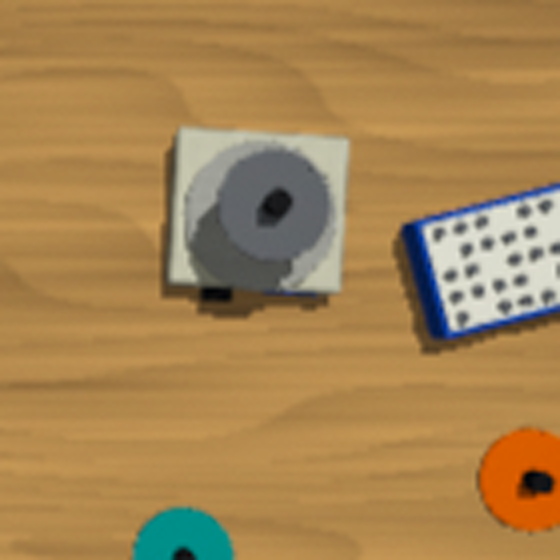

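The wrist picture shows the jar cap centre at about (277,228), on the marker and between the fingers. The cover lies flat on the beaker (disc centre about (386,171) in the scene zoom and (275,204) in the top zoom). I'll descend on the jar.

Run:
```python
from h import *
print(pix2w('scene',(386.5)/4-.5+110,(171.5)/4-.5+130,127),pix2w('top',(275.5)/4-.5+275,(204.5)/4-.5+145,127))
```

```text
[ 588.23181145 -220.38796593  127.        ] [ 586.41096201 -222.79752364  127.        ]
```

Emit:
{"api": "servo_tool", "payload": {
  "steps": [
    {"translation": [0.02, 0, 0.6], "turn": 0, "gripper": 100},
    {"translation": [0.02, 0, 1.2], "turn": 0, "gripper": 100},
    {"translation": [0.02, 0, 1.7], "turn": 0, "gripper": 100},
    {"translation": [0.02, 0, 1.88], "turn": 0, "gripper": 100},
    {"translation": [0.02, 0, 1.88], "turn": 0, "gripper": 80}
  ],
  "force": 20
}}

```text
clock: 11.9
eef_pos: [437.3, 92.9, 11.8]
orientation: [-0.128, 0.992, -0.0, -0.0]
wrist_force: [-0.1, 0.1, 0.6]
opening: 0.963
```

Emit:
{"api": "servo_tool", "payload": {
  "steps": [
    {"translation": [0, 0, 0], "turn": 0, "gripper": 60},
    {"translation": [0, 0, 0], "turn": 0, "gripper": 50},
    {"translation": [0, 0, 0], "turn": 0, "gripper": 50},
    {"translation": [0, 0, 0], "turn": 0, "gripper": 50},
    {"translation": [0, 0, 0], "turn": 0, "gripper": 50}
  ]
}}

```text
clock: 12.4
eef_pos: [437.7, 93.4, 12.8]
orientation: [-0.129, 0.992, 0.0, 0.001]
wrist_force: [-1.1, -0.1, 6.8]
opening: 0.685
```

```bash
python3 -c "
from h import *
go(543,325,60)"
```

```text
t 12.4 pos [437.7  93.4  12.8] yaw 1.829 open 0.685 F [-1.1 -0.1  6.8] tilt [ 1.6e-03  8.0e-04 -1.0e+00] q [ 0.58  0.38 -0.67  0.   -0.52 -1.89]
shift [-3.221  3.94  -0.938] turn None
```

Emit:
{"api": "servo_tool", "payload": {
  "steps": [
    {"translation": [0, 0, -0.5], "turn": 0, "gripper": 50},
    {"translation": [0, 0, -1.2], "turn": 0, "gripper": 50},
    {"translation": [0, 0, -1.9], "turn": 0, "gripper": 50},
    {"translation": [-0.2, 0.3, -2.5], "turn": 0, "gripper": 50},
    {"translation": [-0.7, 0.8, -2.7], "turn": 0, "gripper": 50}
  ]
}}

```text
clock: 12.9
eef_pos: [460.7, 140.5, 150.2]
orientation: [-0.128, 0.992, 0.001, 0.002]
wrist_force: [1.9, -0.1, -1.8]
opening: 0.68
```

Emit:
{"api": "servo_tool", "payload": {
  "steps": [
    {"translation": [-0.6, 0.7, 0], "turn": 0, "gripper": 50},
    {"translation": [-1.2, 1.4, 0], "turn": 0, "gripper": 50},
    {"translation": [-1.8, 2.1, 0], "turn": 0, "gripper": 50},
    {"translation": [-2.3, 2.8, 0], "turn": 0, "gripper": 50},
    {"translation": [-2.5, 3.1, 0.2], "turn": 0, "gripper": 50}
  ]
}}

```text
clock: 13.4
eef_pos: [543.7, 326.3, 137.1]
orientation: [-0.13, 0.992, 0.001, 0.002]
wrist_force: [-0.0, 0.7, -1.3]
opening: 0.685
```

Emit:
{"api": "servo_tool", "payload": {
  "steps": [
    {"translation": [0, 0, 0.3], "turn": 0, "gripper": 50},
    {"translation": [0, 0, 1.0], "turn": 0, "gripper": 50},
    {"translation": [0, 0, 1.5], "turn": 0, "gripper": 50},
    {"translation": [0, 0, 1.7], "turn": 0, "gripper": 50},
    {"translation": [0, 0, 1.7], "turn": 0, "gripper": 50}
  ]
}}

```text
clock: 13.9
eef_pos: [541.1, 321.5, 50.0]
orientation: [-0.128, 0.992, -0.001, -0.002]
wrist_force: [-0.3, -0.7, -1.0]
opening: 0.679
```

```bash
python3 -c "
from h import *
go(543,325,13)"
```

```text
t 13.9 pos [541.1 321.5  50. ] yaw 1.828 open 0.679 F [-0.3 -0.7 -1. ] tilt [-0.0031 -0.0029 -1.    ] q [ 0.79  0.56 -0.18 -0.   -0.84 -2.11]
shift [-0.057  0.06   0.739] turn None
```

Emit:
{"api": "servo_tool", "payload": {
  "steps": [
    {"translation": [-0.03, 0.03, 0.4], "turn": 0, "gripper": 50},
    {"translation": [-0.03, 0.03, 0.65], "turn": 0, "gripper": 50},
    {"translation": [-0.03, 0.03, 0.72], "turn": 0, "gripper": 50},
    {"translation": [-0.03, 0.03, 0.75], "turn": 0, "gripper": 50},
    {"translation": [-0.03, 0.03, 0.77], "turn": 0, "gripper": 50}
  ]
}}

```text
clock: 14.4
eef_pos: [543.6, 324.6, 14.1]
orientation: [-0.129, 0.992, 0.0, 0.001]
wrist_force: [-1.1, -0.5, -1.3]
opening: 0.684
```

```bash
python3 -c "
from h import *
go(543,325,13)"
```

```text
t 14.4 pos [543.6 324.6  14.1] yaw 1.829 open 0.684 F [-1.1 -0.5 -1.3] tilt [ 1.2e-03  8.0e-04 -1.0e+00] q [ 0.79  0.6  -0.2   0.   -0.76 -2.11]
shift [0.01  0.011 0.023] turn None
```

Emit:
{"api": "servo_tool", "payload": {
  "steps": [
    {"translation": [0, 0, 0.03], "turn": 0, "gripper": 50},
    {"translation": [0, 0, 0.04], "turn": 0, "gripper": 50},
    {"translation": [0, 0, 0.04], "turn": 0, "gripper": 75},
    {"translation": [0, 0, 0.04], "turn": 0, "gripper": 90},
    {"translation": [0, 0, 0.04], "turn": 0, "gripper": 100}
  ]
}}

```text
clock: 14.9
eef_pos: [543.2, 324.3, 11.4]
orientation: [-0.129, 0.992, 0.0, 0.0]
wrist_force: [-0.2, 0.5, 0.2]
opening: 0.851
```

Emit:
{"api": "servo_tool", "payload": {
  "steps": [
    {"translation": [0, 0, 0], "turn": 0, "gripper": 100},
    {"translation": [0, 0, -0.5], "turn": 0, "gripper": 100},
    {"translation": [0, 0, -1.3], "turn": 0, "gripper": 100},
    {"translation": [0, 0, -2.2], "turn": 0, "gripper": 100},
    {"translation": [0, 0, -3.0], "turn": 0, "gripper": 100}
  ]
}}

```text
clock: 15.4
eef_pos: [543.3, 324.3, 163.3]
orientation: [-0.129, 0.992, 0.0, 0.0]
wrist_force: [0.8, 0.5, 0.3]
opening: 0.999
```

```bash
python3 -c "
from h import *
go(407.7,273.8,160,3.18)"
```

```text
t 15.4 pos [543.3 324.3 163.3] yaw 1.829 open 0.999 F [0.8 0.5 0.3] tilt [ 7.e-04  3.e-04 -1.e+00] q [ 0.79  0.44 -0.06  0.   -1.07 -2.11]
shift [ 2.88  -0.284  0.064] turn -12.9
```

Emit:
{"api": "servo_tool", "payload": {
  "steps": [
    {"translation": [0.5, 0, 0], "turn": -1.3, "gripper": 100},
    {"translation": [1.1, -0.1, 0], "turn": -2.6, "gripper": 100},
    {"translation": [1.8, -0.2, 0], "turn": -3.9, "gripper": 100},
    {"translation": [2.5, -0.28, 0], "turn": -5.2, "gripper": 100},
    {"translation": [2.88, -0.28, 0], "turn": -6.5, "gripper": 100}
  ]
}}

```text
clock: 15.9
eef_pos: [405.2, 272.4, 161.2]
orientation: [-0.455, 0.891, 0.0, -0.001]
wrist_force: [0.3, 0.5, 0.8]
opening: 0.995
```

Emit:
{"api": "servo_tool", "payload": {
  "steps": [
    {"translation": [0, 0, 0], "turn": -1.3, "gripper": 100},
    {"translation": [0, 0, 0], "turn": -2.6, "gripper": 100},
    {"translation": [0, 0, 0], "turn": -3.9, "gripper": 100},
    {"translation": [0, 0, 0], "turn": -5.2, "gripper": 100},
    {"translation": [0, 0, 0], "turn": -6.4, "gripper": 100}
  ]
}}

```text
clock: 16.4
eef_pos: [407.4, 274.0, 161.3]
orientation: [0.722, -0.692, -0.0, -0.0]
wrist_force: [0.6, 0.3, 0.3]
opening: 1.001
```

Emit:
{"api": "servo_tool", "payload": {
  "steps": [
    {"translation": [0, 0, 0], "turn": 0, "gripper": 100},
    {"translation": [0, 0, 0], "turn": 0, "gripper": 100}
  ]
}}

```text
clock: 16.6
eef_pos: [407.4, 273.9, 161.3]
orientation: [0.719, -0.695, -0.0, 0.0]
wrist_force: [0.4, 0.1, 0.4]
opening: 0.999
```

Run:
```python
from h import *
import cv2
go(407.7,273.8,39,3.18)
i=bot.camera_info('wrist');im=bot.read_camera('wrist')
p=w2pix('wrist',[407.7,273.8,100],i);print(p)
cv2.drawMarker(im,(int(p[0]),int(p[1])),(0,0,255))
cv2.imwrite('pics/w6.png',im)
im=bot.read_camera('top')
cv2.imwrite('pics/top6.png',cv2.resize(im[170:290,120:240],None,fx=5,fy=5,interpolation=cv2.INTER_CUBIC))
```

```text
t 16.6 pos [407.4 273.9 161.3] yaw -3.106 open 0.999 F [0.4 0.1 0.4] tilt [-1.e-04 -0.e+00 -1.e+00] q [ 0.92  0.22 -0.4  -0.   -0.95 -0.89]
shift [ 0.003 -0.006  2.446] turn -0.03
[278.08731399 223.83724256]
```

View pics/w6.png

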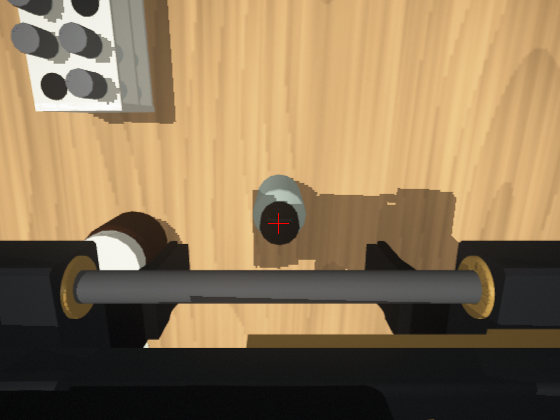

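View pics/top6.png

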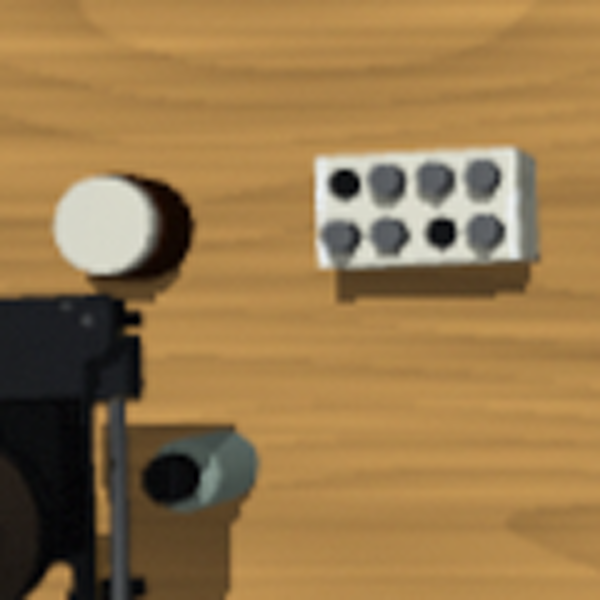

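The wrist picture shows the bottle cap centre at about (279,222), on the marker. In the top zoom the jar stands at (105,226), in line with the rack. I'll descend on the bottle.

Emit:
{"api": "servo_tool", "payload": {
  "steps": [
    {"translation": [0, 0, 0.6], "turn": 0, "gripper": 100},
    {"translation": [0, 0, 1.3], "turn": 0, "gripper": 100},
    {"translation": [0, 0, 2.0], "turn": 0, "gripper": 100},
    {"translation": [0, 0, 2.4], "turn": 0, "gripper": 90},
    {"translation": [0, 0, 2.42], "turn": 0, "gripper": 70}
  ]
}}

```text
clock: 17.2
eef_pos: [406.0, 272.3, 37.7]
orientation: [0.72, -0.694, 0.0, 0.003]
wrist_force: [-0.2, -0.9, 0.9]
opening: 0.896
```

Emit:
{"api": "servo_tool", "payload": {
  "steps": [
    {"translation": [0, 0, 0], "turn": 0, "gripper": 50},
    {"translation": [0, 0, 0], "turn": 0, "gripper": 35},
    {"translation": [0, 0, 0], "turn": 0, "gripper": 30},
    {"translation": [0, 0, 0], "turn": 0, "gripper": 30},
    {"translation": [0, 0, 0], "turn": 0, "gripper": 30}
  ]
}}

```text
clock: 17.7
eef_pos: [407.5, 274.2, 41.0]
orientation: [0.72, -0.694, -0.0, -0.001]
wrist_force: [0.0, 0.8, 1.5]
opening: 0.454
```

Emit:
{"api": "servo_tool", "payload": {
  "steps": [
    {"translation": [0, 0, 0], "turn": 0, "gripper": 30},
    {"translation": [0, 0, 0], "turn": 0, "gripper": 30},
    {"translation": [0, 0, 0], "turn": 0, "gripper": 30}
  ]
}}

```text
clock: 18.0
eef_pos: [407.6, 274.3, 40.9]
orientation: [0.72, -0.693, 0.0, -0.0]
wrist_force: [-1.8, -0.1, 5.8]
opening: 0.459
```

```bash
python3 -c "
from h import *
go(546,250,140,3.18)
for z in (65,): print(pix2w('top',105.5/5-.5+120,226.5/5-.5+170,z))"
```

```text
t 18.0 pos [407.6 274.3  40.9] yaw -3.103 open 0.459 F [-1.8 -0.1  5.8] tilt [ 5.e-04  5.e-04 -1.e+00] q [ 0.92  0.38 -0.54  0.   -0.64 -0.89]
shift [ 0.59  -2.748 -1.98 ] turn -0.0
[541.61221415 323.35009022  65.        ]
```

Emit:
{"api": "servo_tool", "payload": {
  "steps": [
    {"translation": [0, 0, -0.5], "turn": 0, "gripper": 30},
    {"translation": [0, 0, -1.2], "turn": 0, "gripper": 30},
    {"translation": [0, 0, -1.8], "turn": 0, "gripper": 30},
    {"translation": [0.1, -0.5, -2.0], "turn": 0, "gripper": 30},
    {"translation": [0.3, -1.2, -2.0], "turn": 0, "gripper": 30}
  ]
}}

```text
clock: 18.5
eef_pos: [468.6, 262.4, 142.7]
orientation: [0.721, -0.693, -0.0, -0.002]
wrist_force: [0.3, 1.1, -2.7]
opening: 0.458
```

Emit:
{"api": "servo_tool", "payload": {
  "steps": [
    {"translation": [0.1, -0.6, 0], "turn": 0, "gripper": 30},
    {"translation": [0.2, -1.2, 0], "turn": 0, "gripper": 30},
    {"translation": [0.29, -1.55, 0], "turn": 0, "gripper": 30},
    {"translation": [0.29, -1.55, 0], "turn": 0, "gripper": 30},
    {"translation": [0.29, -1.55, 0.2], "turn": 0, "gripper": 30}
  ]
}}

```text
clock: 19.0
eef_pos: [546.3, 249.8, 130.3]
orientation: [0.72, -0.694, 0.0, -0.001]
wrist_force: [-1.0, 0.1, -1.3]
opening: 0.453
```

Run:
```python
from h import *
import cv2
go(546,250,41,3.18)
im=bot.read_camera('scene')
cv2.imwrite('pics/scene7.png',cv2.resize(im[110:270,310:480],None,fx=3.75,fy=3.75,interpolation=cv2.INTER_CUBIC))
```

```text
t 19.0 pos [546.3 249.8 130.3] yaw -3.104 open 0.453 F [-1.   0.1 -1.3] tilt [ 1.e-03  9.e-04 -1.e+00] q [ 0.7   0.42 -0.18 -0.   -0.97 -0.66]
shift [-0.003  0.008  1.787] turn -0.01
```

View pics/scene7.png

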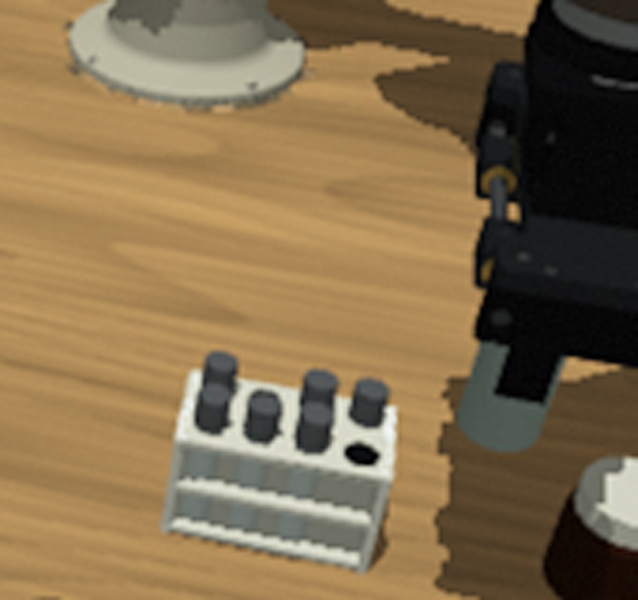

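The bottle hangs upright (foot at about (500,440) in the zoom) between the rack and the jar. I'll lower it.

Emit:
{"api": "servo_tool", "payload": {
  "steps": [
    {"translation": [0, 0, 0.6], "turn": 0, "gripper": 30},
    {"translation": [0, 0, 1.2], "turn": 0, "gripper": 30},
    {"translation": [0, 0, 1.6], "turn": 0, "gripper": 30},
    {"translation": [0, 0, 1.72], "turn": 0, "gripper": 30},
    {"translation": [0, 0, 1.76], "turn": 0, "gripper": 30}
  ]
}}

```text
clock: 19.55
eef_pos: [545.0, 249.7, 41.8]
orientation: [0.721, -0.693, -0.0, 0.001]
wrist_force: [-0.2, 0.3, -1.3]
opening: 0.455
```

Emit:
{"api": "servo_tool", "payload": {
  "steps": [
    {"translation": [0, 0, 0], "turn": 0, "gripper": 30},
    {"translation": [0, 0, 0], "turn": 0, "gripper": 30}
  ]
}}

```text
clock: 19.75
eef_pos: [546.6, 250.4, 43.6]
orientation: [0.721, -0.693, 0.0, -0.001]
wrist_force: [0.5, 0.7, -0.4]
opening: 0.452
```

```bash
python3 -c "
from h import *
go(546,250,41,3.18)"
```

```text
t 19.75 pos [546.6 250.4  43.6] yaw -3.103 open 0.452 F [ 0.5  0.7 -0.4] tilt [ 0.0021  0.0015 -1.    ] q [ 0.7   0.52 -0.27  0.   -0.78 -0.66]
shift [0.007 0.012 0.053] turn -0.0
```

Emit:
{"api": "servo_tool", "payload": {
  "steps": [
    {"translation": [0, 0, 0.03], "turn": 0, "gripper": 30},
    {"translation": [0, 0, 0.05], "turn": 0, "gripper": 30},
    {"translation": [0, 0, 0.05], "turn": 0, "gripper": 30},
    {"translation": [0, 0, 0.05], "turn": 0, "gripper": 50},
    {"translation": [0, 0, 0.05], "turn": 0, "gripper": 65}
  ]
}}

```text
clock: 20.25
eef_pos: [546.1, 249.8, 39.8]
orientation: [0.72, -0.694, 0.0, -0.0]
wrist_force: [0.9, 0.1, -0.8]
opening: 0.521
```

Emit:
{"api": "servo_tool", "payload": {
  "steps": [
    {"translation": [0, 0, 0], "turn": 0, "gripper": 80},
    {"translation": [0, 0, 0], "turn": 0, "gripper": 90},
    {"translation": [0, 0, -0.5], "turn": 0, "gripper": 90},
    {"translation": [0, 0, -1.3], "turn": 0, "gripper": 90},
    {"translation": [0, 0, -2.1], "turn": 0, "gripper": 90}
  ]
}}

```text
clock: 20.75
eef_pos: [545.6, 249.3, 145.2]
orientation: [0.72, -0.694, -0.0, 0.001]
wrist_force: [1.7, 0.1, 0.4]
opening: 0.878
```

Emit:
{"api": "servo_tool", "payload": {
  "steps": [
    {"translation": [0, 0, -0.8], "turn": 0, "gripper": 90},
    {"translation": [0, 0.7, -1.2], "turn": 0, "gripper": 90},
    {"translation": [0, 1.6, -1.2], "turn": 0, "gripper": 90},
    {"translation": [0, 2.4, -1.2], "turn": 0, "gripper": 90},
    {"translation": [0, 3.0, -1.2], "turn": 0, "gripper": 90}
  ]
}}

```text
clock: 21.25
eef_pos: [394.0, 243.4, 204.9]
orientation: [0.72, -0.694, -0.0, -0.0]
wrist_force: [0.4, 0.5, 0.3]
opening: 0.901
```

Run:
```python
from h import *
import cv2
go(546,250,41,3.18)
im=bot.read_camera('scene');tp=bot.read_camera('top')
cv2.imwrite('pics/scene8.png',im);cv2.imwrite('pics/top8.png',tp)
cv2.imwrite('pics/scene8z.png',cv2.resize(im[130:290,310:480],None,fx=3.75,fy=3.75,interpolation=cv2.INTER_CUBIC))
cv2.imwrite('pics/top8z.png',cv2.resize(tp[170:290,120:240],None,fx=5,fy=5,interpolation=cv2.INTER_CUBIC))
```

```text
t 21.25 pos [394.  243.4 204.9] yaw -3.104 open 0.901 F [0.4 0.5 0.3] tilt [-3.e-04  3.e-04 -1.e+00] q [ 0.91  0.12 -0.4  -0.   -1.05 -0.87]
shift [-0.016 -3.043  3.276] turn -0.01
```

View pics/scene8.png

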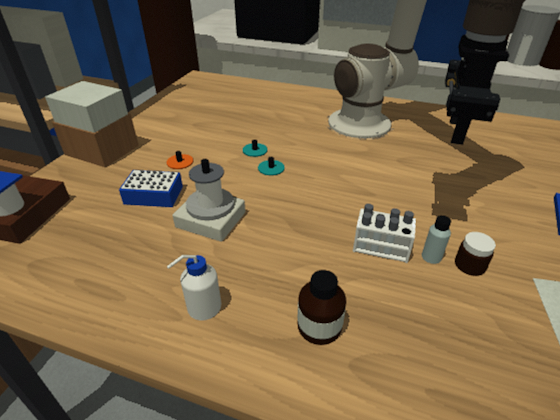

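View pics/scene8z.png

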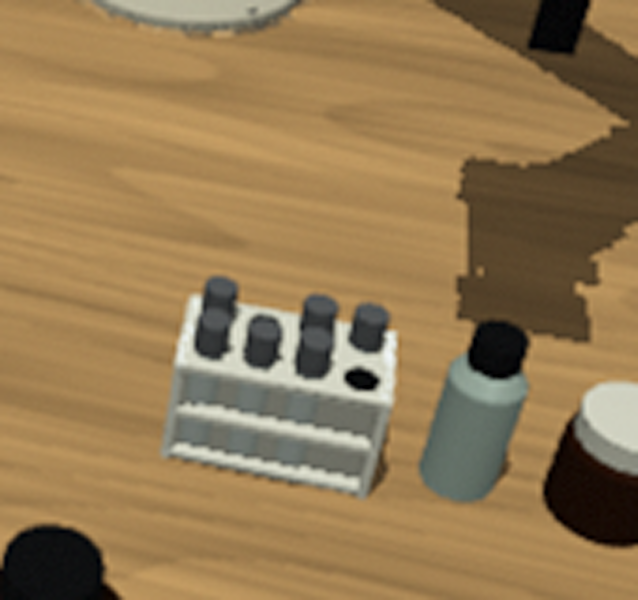

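View pics/top8z.png

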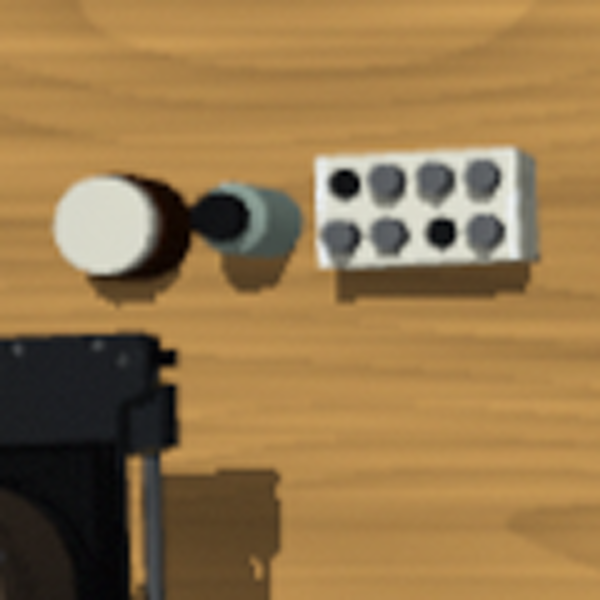

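Run:
```python
from h import *
T=lambda x,y:(x/5-.4+120,y/5-.4+170)
b=pix2w('top',*T(220,217),100)[:2];j=pix2w('top',*T(105,226),65)[:2]
S=lambda x,y:((x+.5)/3.75-.5+310,(y+.5)/3.75-.5+130)
b2=pix2w('scene',*S(500,336),100)[:2]; print(b,j,'scene b',b2,'scene jar',pix2w('scene',480,242,65)[:2])
for yaw in(.03,.06):
  ex=np.array([np.cos(yaw),np.sin(yaw)]);ey=np.array([-ex[1],ex[0]]);r=np.array([549.8,150])
  for p in(b,j,b2):print(yaw,(p-r)@ex,(p-r)@ey)
print(np.linalg.norm(b-j))
bot.finish_job()
```

```text
[544.8089845  248.37746856] [541.61221415 323.35009022] scene b [545.28370054 250.12195555] scene jar [545.15075275 325.31147598]
0.03 -2.0378883317172005 98.48291002735108
0.03 -2.9843789519433046 173.51768525727508
0.03 -1.5110591414913555 100.21237271216494
0.06 0.9170727969231749 98.49972352140396
0.06 2.2217136811364733 173.52912609441282
0.06 1.4955410301059129 100.21260550129517
75.04074452122254
the job is handed in; nothing more can be done
```

The mixing station is set out and the job is handed in, after about 21 s of the 112 s allowed. No verdict was reported, so the results below are my own checks from the top and scene pictures.

| Check | Measured | Allowed |
|---|---|---|
| Beaker to plate centre | about 2 mm (measured before the cover went on) | under 15 mm |
| Cover to beaker | about 2 mm (scene and top pictures agree within 3 mm); flat, knob up | under 12 mm |
| Bottle along the rack's centre line | y = 98–100 mm, gap to the rack about 24 mm | y 85–115 mm |
| Bottle to jar, centre to centre | about 75 mm, gap about 25 mm | 60–90 mm |
| Jar along the rack's centre line | y ≈ 174 mm | over 135 mm |
| Bottle and jar off the centre line | within 3 mm | 15 mm |

- **Rack angle:** The two cameras disagreed slightly, 0.03 rad from the top and 0.06 rad from the scene. The off-line figures above cover both values.
- **Bystanders:** The last scene picture shows the wash bottle, stock bottle and tip box standing where they were. I never moved near them.
- **Release and forces:** The gripper was open and clear of everything at the end. The wrist force stayed below about 8 N in every reading.

No check failed.

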